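# Hang the bur caddy on its spring cleat

## Robot

A 6-joint arm with a two-finger parallel gripper is mounted at the origin on the work surface. World frame = base frame: x ahead of the robot, y to its left, z up, the work surface at z = 0. Lengths are in m, angles in rad, forces in N, time in s.
With the tool pointing down it reaches from about 0.425 to 1.125 m from the base axis. Payload 14.9 kg.
Tool frame: the origin (TCP) lies at the centre of the arm's flange, where the gripper is bolted on; the fingertips stand 191 mm ahead of it and the grasp point (between the pads) lies 172 mm ahead of it (r.grip_depth is the distance from the TCP to the grasp point, in m); z points along the fingers, y is the line along which they close (so a half turn about z gives the same grasp; the last joint's range is limited). The gripper opens to 91 mm and grips with 3 to 60 N. Pads are 32 mm wide; open, the fingers measure 118 mm over their backs; the gripper's body (76 mm by 178 mm) begins 60 mm behind the grasp point.
Start: joints at [1.105, 0.379, 1.734, -0, 1.028, -0.033], TCP at [0.294, 0.635, 0.405] pointing down, gripper open.
Joint ranges: [-2.77, 2.77], [-0.74, 2.19], [0, 2.66], [-1.06, 4.2], [0.31, 2.87], [-3.08, 3.08]. Speed limits (rad/s): [1.89, 1.89, 2.39, 3.14, 3.14, 3.14].

## Interface

Orientations are given as a rotation vector (axis times angle).
In Python, from workcell import sensors, get_image, sign_off, nets, r gives the robot as it stands.
- The arm moves only by the tool send_rows, never from a script. Its argument "increments" is a list of rows, each a list of 7 numbers: the shift along the tool's x, y, z normalised to -1 to 1, where 1 is 0.15 m, then the turn, a rotation vector about the tool's x, y, z normalised to -1 to 1, where 1 is pi rad, then the gripper command: -1 is shut, 1 is fully open, values between are in proportion. A call has 1 to 20 rows; each row shifts and turns the commanded pose from where the row before left it, along the tool's axes as they then stand; what a row does not reach is not made up. A row lasts 1/12 s, in which the tool goes at most 41.7 mm and 7.16 degrees, less where a joint would pass 70% of its speed; a pose out of reach is approached as far as the arm can. A call with a number of a shift or a turn outside -1 to 1 is refused whole. A call with a gripper value outside its range is refused whole. The fingers move at their own pace and stop on an object; "grip_force" is the grip in N (left out, the last holds). Time passes only in rows, so rows that do not move let the fingers close. It gives the time, the measured TCP pose, the force, the opening and the grip force at its end, in the units of the state.
- sensors.sense(): the state, without advancing time (a new reading comes with each control period).
- get_image(name): name is "scene" or "top" or "wrist"; returns a dict with "pixels" (384x512x3 uint8, red, green, blue), "camera_matrix" (3x3 intrinsics, pixels), "k1" (the pictures are not rectified: a ray, as slopes to the right and down, at radius r is drawn at 1 + k1 r^2 times it, then the intrinsics apply), "world_from_camera" (4x4, takes a point from camera to world coordinates). Camera axes: x right, y down, z forward; pixel columns grow to the right and rows downward; lengths in m; the calibration is good to about 2 mm. A picture is of the moment at which its call begins. There is no depth.
- sign_off(): hands the job in; it is judged then, once.
Trained networks look in a picture, given as the dict that the camera call returned (one of the last four; its "shot" number tells which), for a name from the list of things; names that differ only in an ending like _2 or _b are one class to them, and where a whole thing is asked for, a point or a joint stands for the part that bears it (a point fixed in the world has none). Each returns a list of dicts, best first, with "p" (0 to 1); they miss things now and then, are a little off and sometimes report something else, mostly with a low value. They report only what shows in the picture. A call takes as long as a camera call. They do not tell look-alikes from the thing itself.
- nets.recognise(picture, query): "centre" ([x, y, z] in m, in the coordinates of the camera as it stood for that picture, good to about 4 mm: the middle of the surface that is visible of it).
- nets.spot_point(picture, query): "centre" ([x, y, z] in m, in the coordinates of the camera as it stood for that picture, good to about 4 mm: a listed point, or the origin of a listed thing).
The state is a dict: "clock": time; "joints": joint angles; "dq": joint speeds; "joint_efforts": joint torques, N m; "tcp_pos": TCP position; "tool_rot": TCP orientation; "force": force on the tool from outside, world axes, zero at the start; "moment": the same for the moment, N m; "grip_width": finger opening in m; "finger_force": force on a finger pad.
Only numpy, scipy, OpenCV 4.12 (cv2) and the standard library are available. Lean on these libraries where they do the work, as an engineer would, in place of code of your own. Each camera call takes 0.05 s, during which the arm holds its last target. There are 200 camera calls.

## Task

Lift the white instrument caddy by its blue grip and hang it upright on the middle of the cleat on the low white board: tip it so that its base swings out from the board and the metal strip on its back goes over the cleat first, then swing it upright and press it gently down, still in your grip, past the blue spring leaf until it is fully home and its rubber feet rest flat on the board. Do not let it fall or shove it hard, leave the articulator, the pink jar and the tooth model alone, and let go when it is done.

Things in the scene. Friction and masses are not known exactly. Their poses are not given: they have to be found in the camera images.
- panel: Low fixed white board, 200 mm wide, 165 mm high, 18 mm thick, on the bench with a metal foot behind. Origin at bench level, middle of its front face; x points straight out of that face (away from the robot), y along it, z up. The front carries a dark steel cleat (see cleat_zone) and a sprung blue leaf.
- cleat_zone (a point): Point on the board's front face, 125 mm up, midway. Around it the dark cleat, 150 mm long: a 4 mm sheet leaning outward 30 degrees from vertical, a V pocket open at the top, 24 mm deep, lip 14 mm out from the face (17.5 mm over the sheet). THE LIP'S HEIGHT IS NOT MEASURED: clamped anywhere from 110 to 140 mm above the bench; find it by feel or sight.
- leaf (a joint): Blue spring leaf, 50 mm wide, mid-cleat, hinged 16 mm over the lip, hanging 22 mm into the pocket; at rest its end is 10 mm off the board. Rad: 0 at rest, grows towards the board; 0.17 to 0.24 over the strip's last 10 mm of travel. It pushes the strip outward with 6 N: sliding in takes up to 12 N, its weight alone will not do, then a hard stop. Never push over 20 N: the pocket wedges.
- caddy: White tray 70 mm deep (x), 120 mm wide (y), sides 45 mm, back plate 85 mm high; 0.25 to 0.5 kg. Origin under its centre; z up, x to its front: the back (plate's rear face at x -35 mm) carries the strip, and low down two rubber feet reaching to x -57 mm. Fully home, its origin is 57 mm out from the board face and 61 mm below the cleat's lip.
- caddy_grip (a point): Point in the blue upright grip of the caddy, 105 mm above the underside on its centre axis, axes as the caddy's. The grip is a flat fin 16 mm thick (y), 34 mm wide (x), its top 130 mm above the underside; take it across its 16 mm from above. The instruments beside it stay below 65 mm.
- strip_tip (a point): Lower edge (mid-length, mid-thickness) of the aluminium strip on the caddy's back: 100 mm long, 4 mm thick, sloping down and rearward 30 degrees from vertical, parallel to the cleat, from the back plate 75 mm up. The point lies 55 mm behind the caddy's origin, 43.8 mm above its underside; 2 mm from the board face when home. Axes as the caddy's.
- caddy_foot (a point): Middle of the line joining the rear faces of the two rubber feet: 57 mm behind the caddy's origin, 7 mm above its underside. Touches the board face when home.
- articulator: Blue articulator with plaster models, 90 x 75 mm, 106 mm high plus a pin, origin under its centre. Bystander.
- jar: Closed pink jar with white lid, 52 mm diameter, 62 mm high, origin under its centre. Bystander.
- cast: Round terracotta tooth model, 68 mm diameter, 34 mm high, origin under its centre. Bystander.
Not all that is in view belongs to the job. Several things look just like the caddy: the one meant starts farthest to the robot's right. What is shaped like the panel but yellow is not meant.

How it is judged:
On the way, in this order (a step that is already met when the one before it is completed fails the run):
1. The caddy is held tipped, base out from the board by more than 8 degrees, with its strip at the board above the bottom of the cleat (angle between caddy's own z axis and vertical between 0.14 and 0.8 rad and x of strip_tip in the frame of panel between 0 and 0.025 m and x of caddy_foot in the frame of panel above 0.005 m and height (world z) of strip_tip above 0.08 m and contact force between caddy and the fingers above 0.5 N), for 0.1 s.
2. Swung upright, the strip is pushed past the spring leaf while the caddy is still held (value of joint leaf above 0.1 rad and angle between caddy's own z axis and vertical below 0.12 rad and x of strip_tip in the frame of panel below 0.0055 m and contact force between caddy and the fingers above 0.5 N), for 0.1 s.
At the end, for the whole second after the job is handed in: The caddy hangs at rest and released on the cleat: leaf pushed back (more than 0.1 rad), strip tip within 3.5 mm and rubber feet within 5 mm of touching the board face, within 25 mm of the cleat's middle, upright within 4.6 degrees (value of joint leaf above 0.1 rad and x of strip_tip in the frame of panel below 0.0055 m and x of caddy_foot in the frame of panel below 0.005 m and y of strip_tip in the frame of panel between -0.025 and 0.025 m and angle between caddy's own z axis and vertical below 0.08 rad and height (world z) of strip_tip between 0.08 and 0.14 m and linear speed of caddy below 0.02 m/s and contact force between caddy and the fingers below 0.1 N).
It fails at once if The caddy is let fall (moves faster than 0.4 m/s while not held) (linear speed of caddy above 0.4 m/s and contact force between caddy and the fingers below 0.05 N).
It fails at once if The caddy is forced against the board and cleat with more than 90 N (all contacts of the wedge added up; a push of about 25 N) (contact force between caddy and panel above 90 N).
It fails at once if A bystander is moved more than 20 mm (distance of any of articulator, jar, cast from where it was at the start of the episode above 0.02 m).
It also fails if it takes over 48 s, if anything falls off the work surface, if the arm or the gripper's body presses on something with over 40 N, if the wrist force passes 120 N, or if a joint passes its speed limit or range.

## Working session

There is one attempt and no reset: what is moved stays moved. The work goes in short steps, Python scripts to look and compute and a tool call to move; the robot and the scene stay as the last step left them, time stands still between calls to the robot, and variables do not carry over. Pictures are saved under pics/ and viewed, at most 10 in all, crops included, and the job is handed in when it is done.

Besides the shell and the picture viewer there is one more tool, called after ">>>" by a JSON object that holds its "fn" and its "kwargs", one argument or row to a line. send_rows: Moves the arm, as the interface text tells. Its arguments: {"type":"object","properties":{"increments":{"type":"array","items":{"type":"array","items":{"type":"number","minimum":-1,"maximum":1}}},"grip_force":{"type":"number"}},"required":["increments"]}

```bash
mkdir -p pics
cat > h.py <<'E'
import numpy as np, cv2
from scipy.spatial.transform import Rotation as R
from workcell import sensors, get_image, sign_off, nets, r
def W(im,c): T=np.array(im["world_from_camera"]); return T[:3,:3]@np.array(c)+T[:3,3]
def save(im,n): cv2.imwrite(f"pics/{n}.png",np.array(im["pixels"])[:,:,::-1])
def proj(im,p):
    T=np.linalg.inv(np.array(im["world_from_camera"])); c=T[:3,:3]@np.array(p)+T[:3,3]
    s=c[:2]/c[2]; s=s*(1+im["k1"]*(s@s)); K=np.array(im["camera_matrix"]); return (K@[s[0],s[1],1])[:2]
def ray(im,uv):
    K=np.array(im["camera_matrix"]); d=np.linalg.solve(K,[uv[0],uv[1],1])[:2]; s=d.copy()
    for _ in range(20): s=d/(1+im["k1"]*(s@s))
    T=np.array(im["world_from_camera"]); return T[:3,3],T[:3,:3]@np.array([s[0],s[1],1])
def atz(im,uv,z): o,d=ray(im,uv); return o+d*(z-o[2])/d[2]
def st():
    s=sensors.sense(); print({k:np.round(s[k],4).tolist() for k in("clock","tcp_pos","tool_rot","force","moment","joints","grip_width","finger_force")}); return s
E
python3 - <<'E'
from h import *
np.set_printoptions(precision=4,suppress=True)
s=st(); print(R.from_rotvec(s["tool_rot"]).as_matrix())
for n in("scene","top"):
    im=get_image(n); save(im,n+"0"); print(n,np.array(im["world_from_camera"])[:3,3])
    for q in("caddy","caddy_grip","panel","cleat_zone","strip_tip","caddy_foot","articulator","jar","cast"):
        for d in nets.spot_point(im,q)[:4]: 
            w=W(im,d["centre"]); print(q,round(d["p"],2),w,proj(im,w).round())
E
```

```text
{'clock': 0.0, 'tcp_pos': [0.2935, 0.6353, 0.4041], 'tool_rot': [-0.6746, -3.068, 0.0018], 'force': [1.4131, 0.7965, 1.0291], 'moment': [0.0212, -0.0311, 0.0409], 'joints': [1.1047, 0.3794, 1.7348, -0.0, 1.0285, -0.0333], 'grip_width': 0.0908, 'finger_force': 0.0}
[[-0.9078  0.4195 -0.0005]
 [ 0.4195  0.9078 -0.001 ]
 [ 0.     -0.0012 -1.    ]]
scene [1.0831 0.5619 0.858 ]
caddy 0.97 [ 0.5514  0.2756 -0.0005] [319. 254.]
caddy 0.75 [ 0.4642  0.4438 -0.0016] [392. 272.]
caddy 0.59 [0.5115 0.0371 0.0012] [264. 199.]
caddy_grip 0.97 [0.5523 0.274  0.1035] [323. 230.]
caddy_grip 0.8 [0.4631 0.4418 0.1066] [403. 247.]
panel 0.72 [0.5113 0.0341 0.    ] [263. 199.]
panel 0.67 [ 0.368  -0.211  -0.0012] [240. 141.]
cleat_zone 0.86 [0.5098 0.0356 0.1231] [264. 169.]
cleat_zone 0.73 [ 0.3717 -0.2117  0.1244] [238. 111.]
strip_tip 0.96 [0.4987 0.2814 0.0442] [335. 234.]
strip_tip 0.71 [0.5074 0.4034 0.0434] [373. 263.]
caddy_foot 0.84 [0.5053 0.4041 0.0036] [370. 272.]
caddy_foot 0.66 [0.4978 0.2838 0.0105] [334. 242.]
articulator 0.75 [ 0.5831 -0.2869  0.0002] [178. 161.]
jar 0.85 [ 0.7803  0.0
[... 284 characters left out ...]
77. 194.]
caddy_grip 0.31 [0.5003 0.2789 0.0387] [177. 217.]
panel 0.97 [0.5075 0.0328 0.0011] [270. 220.]
panel 0.62 [ 0.3634 -0.218  -0.0026] [363. 276.]
cleat_zone 0.8 [ 0.3707 -0.2131  0.123 ] [375. 274.]
cleat_zone 0.6 [0.5103 0.0377 0.1264] [270. 212.]
strip_tip 0.82 [0.5057 0.4066 0.0455] [129. 213.]
caddy_foot 0.78 [0.4974 0.2802 0.003 ] [179. 220.]
caddy_foot 0.72 [0.5104 0.4078 0.0069] [133. 214.]
caddy_foot 0.34 [0.5519 0.2701 0.0016] [184. 201.]
articulator 0.86 [ 0.58   -0.2908  0.0002] [387. 197.]
jar 0.67 [0.7797 0.096  0.0032] [251. 124.]
jar 0.21 [ 0.7726 -0.0667 -0.0013] [307. 129.]
cast 0.72 [ 0.7728 -0.0659 -0.0007] [307. 129.]
cast 0.72 [0.5092 0.0339 0.126 ] [272. 212.]
```

```bash
python3 -c "
import cv2,numpy as np
a=cv2.imread('pics/scene0.png');b=cv2.imread('pics/top0.png')
cv2.imwrite('pics/both.png',cv2.resize(np.vstack([a,b]),(800,1200))[:600]) 
cv2.imwrite('pics/s.png',cv2.resize(a,(800,600)));cv2.imwrite('pics/t.png',cv2.resize(b,(800,600)))"
```

```text
(no output)
```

View pics/s.png

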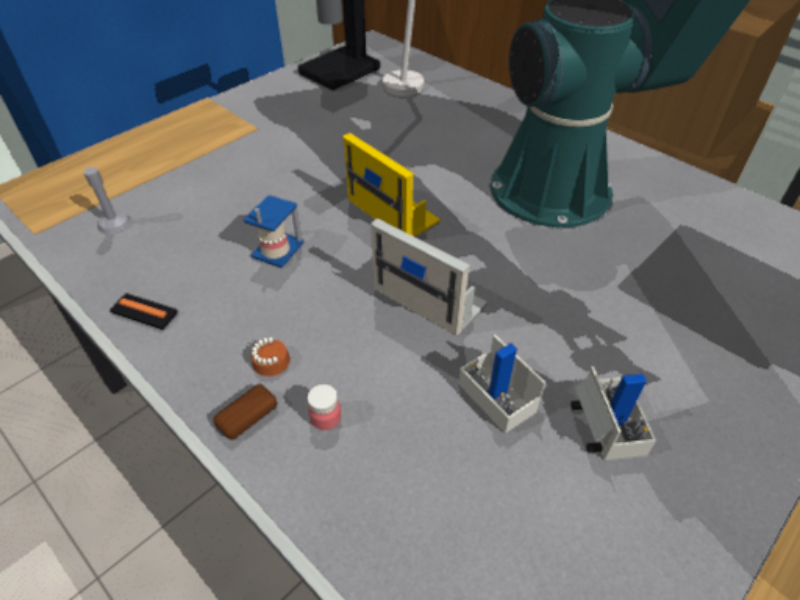

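View pics/t.png

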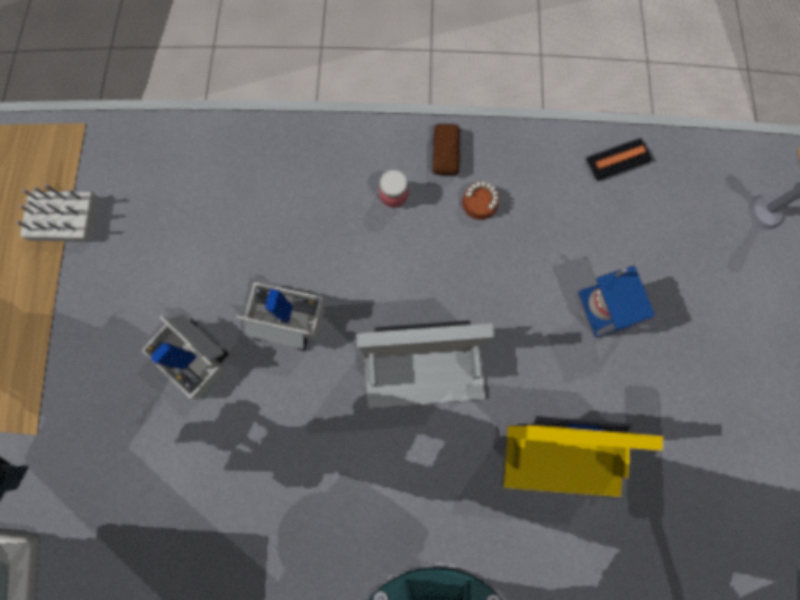

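The pictures show the two caddies at (500,385) and (620,415) in the scene view, and the white board at (420,275). The target is the one with the smaller y, at about (0.553, 0.272), with its back towards the robot. I'll move above it.

>>> {"fn": "send_rows", "kwargs": {
  "increments": [
    [0,0,0,0,0,-0.0278,1],
    [0,0,0,0,0,-0.0278,1],
    [0,0,0,0,0,-0.0278,1],
    [-0.176,-0.174,0,0,0,0,1],
    [-0.176,-0.174,0,0,0,0,1],
    [-0.176,-0.174,0,0,0,0,1],
    [-0.176,-0.174,0,0,0,0,1],
    [-0.176,-0.174,0,0,0,0,1],
    [-0.176,-0.174,0,0,0,0,1],
    [-0.176,-0.174,0,0,0,0,1],
    [-0.176,-0.174,0,0,0,0,1],
    [-0.176,-0.174,0,0,0,0,1],
    [-0.176,-0.174,0,0,0,0,1],
    [-0.176,-0.174,0,0,0,0,1],
    [-0.176,-0.174,0,0,0,0,1],
    [0,0,0,0,0,0,1],
    [0,0,0,0,0,0,1]
  ],
  "grip_force": 40
}}

```text
clock: 2.42
tcp_pos: [0.5534, 0.2716, 0.4048]
tool_rot: [0.272, 3.13, 0.0]
force: [-0.1, 0.1, -0.6]
grip_width: 0.0914
finger_force: 0.0
```

Run:
```python
from h import *
np.set_printoptions(precision=4,suppress=True)
s=st()
im=get_image("wrist"); save(im,"w1"); print(np.array(im["world_from_camera"]))
sc=get_image("scene"); save(sc,"s1")
for I in(im,sc):
  for q in("caddy","caddy_grip","strip_tip","caddy_foot","panel","cleat_zone"):
    for d in nets.spot_point(I,q)[:2]:
        w=W(I,d["centre"]); print(q,round(d["p"],2),w,proj(I,w).round())
a=cv2.imread('pics/w1.png'); b=cv2.resize(cv2.imread('pics/s1.png')[120:230,220:320],None,fx=3.5,fy=3.5,interpolation=cv2.INTER_CUBIC)
c=np.zeros((390,512+350,3),np.uint8); c[:384,:512]=a; c[:385,512:]=b; cv2.imwrite('pics/c1.png',c[:, :800])
# panel yaw/corners from top picture
t=get_image("top")
for uv in((357,334),(493,325),(358,348),(493,339)): print(atz(t,np.array(uv)/1.5625,.165))
```

```text
{'clock': 2.4167, 'tcp_pos': [0.5534, 0.2716, 0.4048], 'tool_rot': [0.2722, 3.1297, 0.0001], 'force': [-0.0621, 0.1177, -0.5757], 'moment': [0.105, 0.0208, -0.0256], 'joints': [0.4184, 0.2499, 1.9081, 0.0, 0.9835, -0.9788], 'grip_width': 0.0914, 'finger_force': 0.0}
[[ 0.1732  0.9428  0.2848  0.473 ]
 [ 0.9849 -0.1655 -0.0511  0.2852]
 [-0.001   0.2894 -0.9572  0.3846]
 [ 0.      0.      0.      1.    ]]
caddy 0.79 [0.5543 0.2697 0.0011] [253. 166.]
caddy 0.73 [ 0.4605  0.4374 -0.0005] [374.  69.]
caddy_grip 0.62 [0.4642 0.4425 0.1058] [425.  61.]
caddy_grip 0.56 [0.5539 0.271  0.1074] [254. 188.]
strip_tip 0.87 [0.5057 0.4084 0.0403] [366. 111.]
strip_tip 0.6 [0.4997 0.2797 0.0422] [254. 126.]
panel 0.56 [0.5101 0.0365 0.0031] [ 77. 164.]
cleat_zone 0.84 [0.5147 0.0383 0.1246] [ 10. 195.]
caddy 0.98 [0.5496 0.2746 0.0017] [319. 253.]
caddy 0.87 [ 0.4651  0.4437 -0.0007] [392. 272.]
caddy_grip 0.92 [0.5524 0.2743 0.1051] [323. 230.]
caddy_grip 0.86 [0.4624 0.4397 0.1068] [403. 246.]
strip_tip 0.85 [0.4986 0.286  0.0446] [336. 235.]
strip_tip 0.65 [0.5057 0.4048 0.0435] [374. 263.]
caddy_foot 0.93 [0.4971 0.2861 0.0115] [335. 242.]
caddy_foot 0.73 [0.5065 0.4032 0.0063] [370. 271.]
panel 0.96 [ 0.5113  0.0361 -0.0001] [264. 199.]
panel 0.7 [ 0.3652 -0.2105 -0.0022] [241. 141.]
cleat_zone 0.82 [ 0.3696 -0.2132  0.1262] [238. 110.]
cleat_zone 0.63 [0.5107 0.0368 0.1227] [264. 170.]
[0.4968 0.1336 0.165 ]
[ 0.5164 -0.0655  0.165 ]
[0.4763 0.1312 0.165 ]
[ 0.4956 -0.0655  0.165 ]
```

View pics/c1.png

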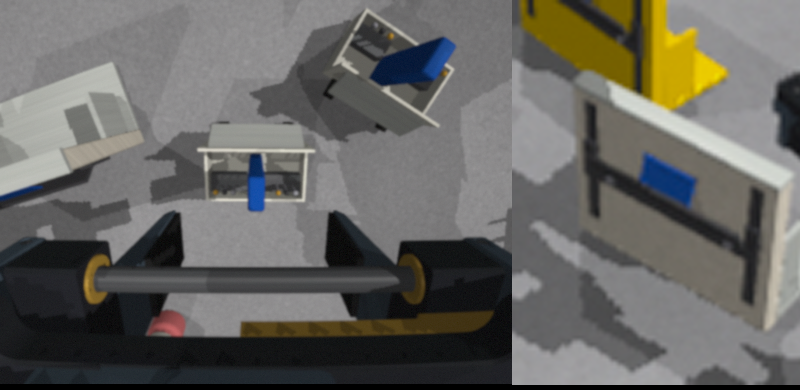

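Wrist view: the fin is at (256,180), centred and aligned with the fingers. In the scene crop, the cleat's lip edge runs from (590,150) to (745,240). Next I grasp and lift.

>>> {"fn": "send_rows", "kwargs": {
  "increments": [
    [0,0,0.1422,0,0,0,1],
    [0,0,0.1422,0,0,0,1],
    [0,0,0.1422,0,0,0,1],
    [0,0,0.1422,0,0,0,1],
    [0,0,0.1422,0,0,0,1],
    [0,0,0.1422,0,0,0,1],
    [0,0,0,0,0,0,1],
    [0,0,0,0,0,0,-1],
    [0,0,0,0,0,0,-1],
    [0,0,0,0,0,0,-1],
    [0,0,0,0,0,0,-1],
    [0,0,0,0,0,0,-1],
    [0,0,0,0,0,0,-1],
    [0,0,0,0,0,0,-1],
    [0,0,0,0,0,0,-1]
  ],
  "grip_force": 50
}}

```text
clock: 4.42
tcp_pos: [0.5526, 0.273, 0.2769]
tool_rot: [0.268, 3.13, 0.0]
force: [-0.0, 0.3, -0.5]
grip_width: 0.0401
finger_force: 0.0
```

Run:
```python
from h import *
np.set_printoptions(precision=4,suppress=True)
s=st()
I=get_image("scene"); save(I,"s2")
ps=np.radians(5.6); P=np.array([.509,.035,0]); X=np.array([np.cos(ps),np.sin(ps),0]);Y=np.array([-X[1],X[0],0])
def onplane(uv,x):
    o,d=ray(I,uv); p=o+d*((x-(o-P)@X)/(d@X)); return np.array([(p-P)@X,(p-P)@Y,p[2]])
g=lambda x,y:(220+(x-512)/3.5-.36,120+y/3.5-.36)
for n,xy,x in(("topL",(576,97),0),("topR",(780,187),0),("botR",(768,328),0),("lipL",(590,150),.0175),("lipM",(668,193),.0175),("lipR",(745,240),.0175)): print(n,onplane(g(*xy),x))
a=I["pixels"][120:230,220:320,::-1]; cv2.imwrite("pics/z2.png",cv2.resize(np.ascontiguousarray(a),None,fx=5.4,fy=5.4,interpolation=cv2.INTER_CUBIC))
```

```text
{'clock': 4.4167, 'tcp_pos': [0.5526, 0.273, 0.2769], 'tool_rot': [0.268, 3.13, 0.0001], 'force': [-0.0065, 0.2632, -0.4509], 'moment': [0.0384, 0.0243, -0.0569], 'joints': [0.421, 0.4266, 1.9508, -0.0, 0.764, -0.979], 'grip_width': 0.0401, 'finger_force': 0.0}
topL [ 0.     -0.0949  0.1509]
topR [0.     0.1025 0.1687]
botR [-0.      0.1049  0.0098]
lipL [ 0.0175 -0.0666  0.1219]
lipM [0.0175 0.0129 0.1217]
lipR [0.0175 0.087  0.1167]
```

View pics/z2.png

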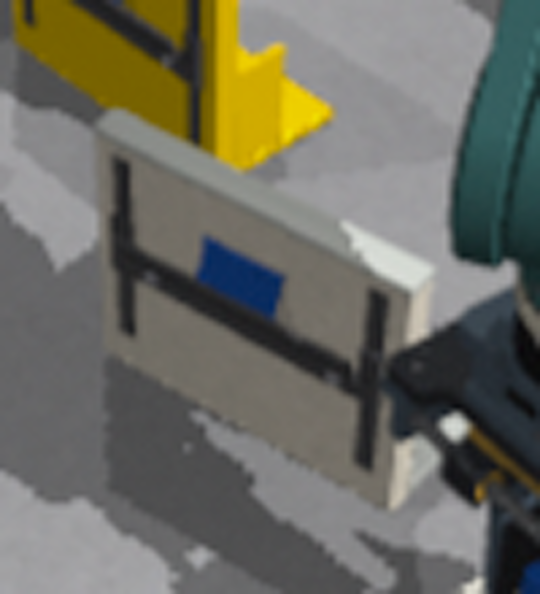

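Scene crop: the board corners are at (98,127), (410,292) and (393,508), and the lip edge at the leaf runs (198,280)–(275,317). The fingers are still closing.

>>> {"fn": "send_rows", "kwargs": {
  "increments": [
    [0,0,0,0,0,0,-1],
    [0,0,0,0,0,0,-1],
    [0,0,0,0,0,0,-1],
    [0,0,0,0,0,0,-1],
    [0,0,0,0,0,0,-1],
    [0,0,0,0,0,0,-1],
    [0,0,0,0,0,0,-1]
  ],
  "grip_force": 50
}}

```text
clock: 5.05
tcp_pos: [0.5525, 0.273, 0.2766]
tool_rot: [-0.268, -3.13, 0.0]
force: [-0.5, 0.3, -1.9]
grip_width: 0.0157
finger_force: 50.0
```

Run:
```python
from h import *
np.set_printoptions(precision=4,suppress=True)
s=st()
I=get_image("scene"); save(I,"s3")
ps=np.radians(5.6); P=np.array([.509,.035,0]); X=np.array([np.cos(ps),np.sin(ps),0]);Y=np.array([-X[1],X[0],0])
g=lambda x,y:np.array((220+(x+.5)/5.4-.5,120+(y+.5)/5.4-.5))
corn=[((98,127),(0,-.1,.165)),((410,292),(0,.1,.165)),((393,508),(0,.1,0)),((105,352),(0,-.1,0))]
# fit panel pose (x,y,yaw) to corners
from scipy.optimize import least_squares
def wp(q,l): c,s_=np.cos(q[2]),np.sin(q[2]); return np.array([q[0]+c*l[0]-s_*l[1],q[1]+s_*l[0]+c*l[1],l[2]])
f=lambda q:np.concatenate([proj(I,wp(q,l))-g(*uv) for uv,l in corn])
so=least_squares(f,[.509,.035,ps]); q=so.x; print(q,np.degrees(q[2]),so.fun.round(2))
for uv in((118,240),(198,280),(237,299),(275,317),(350,362)):
    r_=least_squares(lambda m:proj(I,wp(q,(.0165,m[0],m[1])))-g(*uv),[0,.125]).x; print(uv,r_)
for uv in((205,237),(285,272)):
    print(least_squares(lambda m:proj(I,wp(q,(.012,m[0],m[1])))-g(*uv),[0,.125]).x)
```

```text
{'clock': 5.05, 'tcp_pos': [0.5525, 0.273, 0.2766], 'tool_rot': [-0.2679, -3.1299, 0.0002], 'force': [-0.4918, 0.327, -1.9096], 'moment': [0.1239, -0.1072, 0.0106], 'joints': [0.4211, 0.4271, 1.951, 0.0, 0.7638, -0.979], 'grip_width': 0.0157, 'finger_force': 49.9791}
[0.5072 0.0366 0.1054] 6.036381162301575 [-0.71 -0.26  0.87 -0.19 -0.24  0.88 -0.   -0.65]
(118, 240) [-0.0723  0.1123]
(198, 280) [-0.0188  0.1147]
(237, 299) [0.0065 0.1162]
(275, 317) [0.0306 0.118 ]
(350, 362) [0.077 0.115]
[-0.0177  0.142 ]
[0.0325 0.147 ]
```

>>> {"fn": "send_rows", "kwargs": {
  "increments": [
    [0,0,-0.05,0,0,0,-1],
    [0,0,-0.05,0,0,0,-1],
    [0,0,-0.05,0,0,0,-1],
    [0,0,-0.05,0,0,0,-1],
    [0,0,0,0,0,-0.0289,-1],
    [0,0,0,0,0,-0.0289,-1],
    [-0.059,0,0,0,0,-0.0289,-1],
    [0,-0.08,0,0,0,0,-1],
    [0,-0.154,0,0,0,0,-1],
    [0,-0.154,0,0,0,0,-1],
    [0,-0.154,0,0,0,0,-1],
    [0,-0.154,0,0,0,0,-1],
    [0,-0.154,0,0,0,0,-1],
    [0,-0.154,0,0,0,0,-1],
    [0,-0.154,0,0,0,0,-1],
    [0,-0.154,0,0,0,0,-1],
    [0,-0.154,0,0,0,0,-1],
    [0,-0.076,0,0,0,0,-1],
    [0,0,0,0,0,0,-1],
    [0,0,0,0,0,0,-1]
  ],
  "grip_force": 50
}}

```text
clock: 6.77
tcp_pos: [0.5848, 0.0426, 0.3071]
tool_rot: [-0.156, 3.138, 0.0]
force: [0.6, 0.7, -4.0]
grip_width: 0.0158
finger_force: 50.0
```

Run:
```python
from h import *
np.set_printoptions(precision=4,suppress=True)
s=st()
I=get_image("scene"); save(I,"s4"); w=get_image("wrist"); save(w,"w4")
for J in(I,w):
  for q in("caddy_foot","strip_tip","caddy_grip","cleat_zone","panel"):
    for d in nets.spot_point(J,q)[:2]:
        c=W(J,d["centre"]); print(q,round(d["p"],2),c)
b=cv2.resize(cv2.imread('pics/s4.png')[110:250,200:330],(780-384,426)); 
c=np.zeros((426,800,3),np.uint8); c[:426,:396]=b; c[:303,396:]=cv2.resize(cv2.imread('pics/w4.png'),(404,303)); cv2.imwrite("pics/c4.png",c)
```

```text
{'clock': 6.7667, 'tcp_pos': [0.5848, 0.0426, 0.3071], 'tool_rot': [-0.1559, 3.1375, 0.0002], 'force': [0.6149, 0.7362, -3.9627], 'moment': [-0.0088, 0.0, -0.01], 'joints': [0.033, 0.3399, 2.0065, 0.0002, 0.795, -1.6373], 'grip_width': 0.0158, 'finger_force': 49.9789}
caddy_foot 0.75 [0.5095 0.0379 0.1252]
caddy_foot 0.72 [0.5277 0.0405 0.0441]
strip_tip 0.93 [0.5075 0.4042 0.0442]
strip_tip 0.75 [0.5315 0.0397 0.0748]
caddy_grip 0.64 [0.4636 0.4413 0.103 ]
caddy_grip 0.61 [0.5827 0.044  0.1335]
cleat_zone 0.78 [0.5126 0.0387 0.1236]
cleat_zone 0.62 [ 0.3684 -0.2108  0.1265]
panel 0.68 [ 0.512   0.038  -0.0009]
panel 0.39 [0.5845 0.0466 0.135 ]
strip_tip 0.6 [0.5299 0.0346 0.0736]
caddy_grip 0.63 [0.5843 0.04   0.1377]
panel 0.8 [0.5083 0.0379 0.0012]
```

View pics/c4.png

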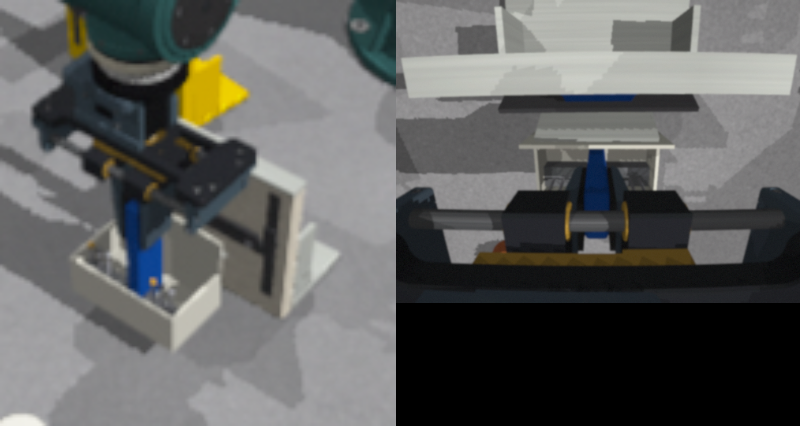

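Both views show the caddy held upright in front of the board. In the wrist view the cleat's lip runs (500,108)–(697,108), centred on the fin at u=597. I'll read the lip height from the cleat's known 150 mm length, and start the foot touch.

>>> {"fn": "send_rows", "kwargs": {
  "increments": [
    [0.03,0,0,0,0,0,-1],
    [0.03,0,0,0,0,0,-1],
    [0.03,0,0,0,0,0,-1],
    [0,0,0,0,0,0,-1]
  ]
}}

```text
clock: 7.7
tcp_pos: [0.5704, 0.0415, 0.3066]
tool_rot: [0.159, -3.137, -0.0]
force: [0.0, 0.2, -3.5]
grip_width: 0.0158
finger_force: 50.0
```

Run:
```python
from h import *
np.set_printoptions(precision=4,suppress=True)
s=st(); w=get_image("wrist"); save(w,"w5")
px=w["pixels"].astype(int); b=px.sum(2)
# print column/row profile of dark cleat
c=(597-396)*512//404
print("col",b[100:160,c-90].tolist())
print("row ends", [ (v, np.where(b[v,100:420]<220)[0][[0,-1]]+100 if (b[v,100:420]<220).any() else None) for v in range(118,150,3)])
print(w["camera_matrix"],w["k1"],np.array(w["world_from_camera"]))
```

```text
{'clock': 7.7, 'tcp_pos': [0.5704, 0.0415, 0.3066], 'tool_rot': [0.1594, -3.1366, -0.0], 'force': [0.001, 0.2367, -3.5246], 'moment': [0.0019, -0.0508, 0.0146], 'joints': [0.0319, 0.3208, 2.0353, -0.0, 0.7864, -1.6404], 'grip_width': 0.0158, 'finger_force': 49.979}
col [392, 384, 357, 285, 228, 298, 423, 500, 515, 522, 525, 527, 538, 535, 538, 537, 535, 528, 524, 522, 516, 512, 507, 506, 506, 507, 511, 515, 514, 517, 515, 518, 518, 519, 524, 524, 527, 529, 525, 527, 527, 525, 524, 518, 521, 520, 513, 513, 518, 512, 511, 511, 511, 515, 513, 477, 380, 240, 156, 127]
row ends [(118, None), (121, None), (124, None), (127, None), (130, None), (133, None), (136, None), (139, None), (142, None), (145, None), (148, None)]
[[295.4356   0.     253.974 ]
 [  0.     295.4356 189.6257]
 [  0.       0.       1.    ]] -0.057489776411271336 [[-0.1008  0.9527  0.2867  0.4891]
 [ 0.9949  0.0969  0.028   0.0326]
 [-0.0011  0.2881 -0.9576  0.2865]
 [ 0.      0.      0.      1.    ]]
```

>>> {"fn": "send_rows", "kwargs": {
  "increments": [
    [0.013,0,0,0,0,0,-1],
    [0.013,0,0,0,0,0,-1],
    [0,0,0,0,0,0,-1]
  ]
}}

```text
clock: 8.0
tcp_pos: [0.5673, 0.0412, 0.3067]
tool_rot: [-0.159, 3.137, 0.0]
force: [0.9, -0.2, -4.4]
grip_width: 0.0161
finger_force: 50.0
```

Run:
```python
from h import *
np.set_printoptions(precision=4,suppress=True)
st()
b=cv2.imread("pics/w5.png").astype(int).sum(2)
for v in range(152,182,2):
    d=np.where(b[v,60:460]<260)[0]+60; print(v,(d[0],d[-1],len(d)) if len(d) else None)
print(b[150:185,190].tolist())
```

```text
{'clock': 8.0, 'tcp_pos': [0.5673, 0.0412, 0.3067], 'tool_rot': [-0.1595, 3.1375, 0.0], 'force': [0.8556, -0.2233, -4.4298], 'moment': [0.0078, -0.0233, 0.029], 'joints': [0.0315, 0.3162, 2.0415, 0.0, 0.7839, -1.6409], 'grip_width': 0.0161, 'finger_force': 49.9793}
152 None
154 None
156 (np.int64(257), np.int64(379), 120)
158 (np.int64(134), np.int64(380), 247)
160 (np.int64(132), np.int64(381), 250)
162 (np.int64(131), np.int64(381), 251)
164 (np.int64(131), np.int64(380), 250)
166 (np.int64(102), np.int64(335), 203)
168 (np.int64(135), np.int64(333), 42)
170 (np.int64(97), np.int64(335), 11)
172 (np.int64(74), np.int64(338), 20)
174 (np.int64(142), np.int64(340), 28)
176 (np.int64(143), np.int64(343), 57)
178 (np.int64(162), np.int64(345), 75)
180 (np.int64(160), np.int64(346), 141)
[515, 517, 519, 521, 516, 467, 352, 211, 143, 125, 126, 133, 150, 165, 169, 176, 207, 262, 311, 321, 322, 313, 307, 303, 320, 328, 287, 242, 231, 235, 234, 238, 261, 325, 388]
```

>>> {"fn": "send_rows", "kwargs": {
  "increments": [
    [0.01,0,0,0,0,0,-1],
    [0.01,0,0,0,0,0,-1],
    [0,0,0,0,0,0,-1]
  ]
}}

```text
clock: 8.25
tcp_pos: [0.5655, 0.041, 0.3075]
tool_rot: [-0.159, 3.133, 0.0]
force: [9.3, 1.3, -8.9]
grip_width: 0.016
finger_force: 50.0
```

>>> {"fn": "send_rows", "kwargs": {
  "increments": [
    [-0.1,0,0,0,0,0,-1],
    [-0.1,0,0,0,0,0,-1],
    [0,0,-0.117,0,0,0,-1],
    [0,0,-0.117,0,0,0,-1],
    [0,0,-0.117,0,0,0,-1],
    [0,0,-0.117,0,0,0,-1],
    [0,0,0,0,-0.0265,0,-1],
    [0,0,0,0,-0.0265,0,-1],
    [0,0,0,0,-0.0265,0,-1],
    [0,0,0,0,0,0,-1],
    [0,0,0,0,0,0,-1]
  ]
}}

```text
clock: 9.17
tcp_pos: [0.5941, 0.0439, 0.3768]
tool_rot: [-0.147, 2.892, 0.018]
force: [0.1, -1.4, -3.9]
grip_width: 0.0157
finger_force: 50.0
```

```bash
cat >> h.py <<'E'
np.set_printoptions(precision=4,suppress=True)
ps=np.radians(5.9); F=np.array([.5095,.0353,0]); X=np.array([np.cos(ps),np.sin(ps),0]);Y=np.array([-X[1],X[0],0]); LIP=.115
def where(plan=None):
    "tip/foot in panel frame; plan=(tip_x,tip_z,theta) target -> tool-frame shift after turning in place"
    s=sensors.sense(); M=R.from_rotvec(s["tool_rot"]).as_matrix(); t=np.array(s["tcp_pos"])
    C=M@np.diag([-1,1,-1]).astype(float)   # caddy axes
    org=t+C@[0,0,-.2766]; f=lambda l:(lambda p:np.array([(p-F)@X,(p-F)@Y,p[2]]))(org+C@np.array(l))
    th=np.arctan2(-C[:,2]@X,C[2,2])
    tip=f([-.055,0,.0438]); print("t",s["clock"],"theta",th.round(4),"yaw",np.degrees(np.arctan2(C[1,0],C[0,0])).round(2),"roll",(C[:,2]@Y).round(4),"tip",tip,"foot",f([-.057,0,.007]),"F",np.array(s["force"]).round(1),"M",np.array(s["moment"]).round(2))
    if plan:
        d=np.array([plan[0]-tip[0],-tip[1],plan[1]-tip[2]]); dth=plan[2]-th
        # shift first (in present tool axes), then pivot about tip by dth
        w=d[0]*X+d[1]*Y+[0,0,d[2]]
        tipw=org+C@[-.055,0,.0438]; Rt=R.from_rotvec(-dth*Y).as_matrix()
        t2=tipw+w+Rt@(t-tipw); print("turn y",-dth/np.pi,"then shift",(Rt@M).T@(t2-t)/.15," or shift first",M.T@(t2-t)/.15)
E
python3 -c "
from h import *
where((.018,.137,.25))"
```

```text
t 9.1667 theta 0.2465 yaw 5.82 roll 0.0003 tip [ 0.0885 -0.0001  0.1376] foot [ 0.0955 -0.0001  0.1015] F [ 0.1 -1.4 -3.9] M [0.   0.36 0.04]
turn y -0.0011014749088223373 then shift [ 0.4618  0.0001 -0.1134]  or shift first [ 0.4621  0.0001 -0.1118]
```

>>> {"fn": "send_rows", "kwargs": {
  "increments": [
    [0.077,0,-0.019,0,0,0,-1],
    [0.077,0,-0.019,0,0,0,-1],
    [0.077,0,-0.019,0,0,0,-1],
    [0.077,0,-0.019,0,0,0,-1],
    [0.077,0,-0.019,0,0,0,-1],
    [0.077,0,-0.019,0,0,0,-1],
    [0,0,0,0,0,0,-1],
    [0,0,0,0,0,0,-1],
    [0,0,0,0,0,0,-1]
  ]
}}

```text
clock: 9.92
tcp_pos: [0.5237, 0.0367, 0.3768]
tool_rot: [-0.147, 2.887, 0.018]
force: [-0.3, -0.5, -4.2]
grip_width: 0.0159
finger_force: 50.0
```

Run:
```python
from h import *
where((.013,.119,.25)); w=get_image("wrist"); save(w,"w6")
cv2.imwrite("pics/w6z.png",cv2.resize(cv2.imread("pics/w6.png"),(768,576)))
```

```text
t 9.9167 theta 0.2507 yaw 5.82 roll 0.0005 tip [ 0.0187 -0.0001  0.1376] foot [ 0.0259 -0.0001  0.1015] F [-0.3 -0.5 -4.2] M [-0.07  0.37  0.06]
turn y 0.0002093602391296257 then shift [0.0666 0.0007 0.1111]  or shift first [0.0667 0.0007 0.111 ]
```

View pics/w6z.png

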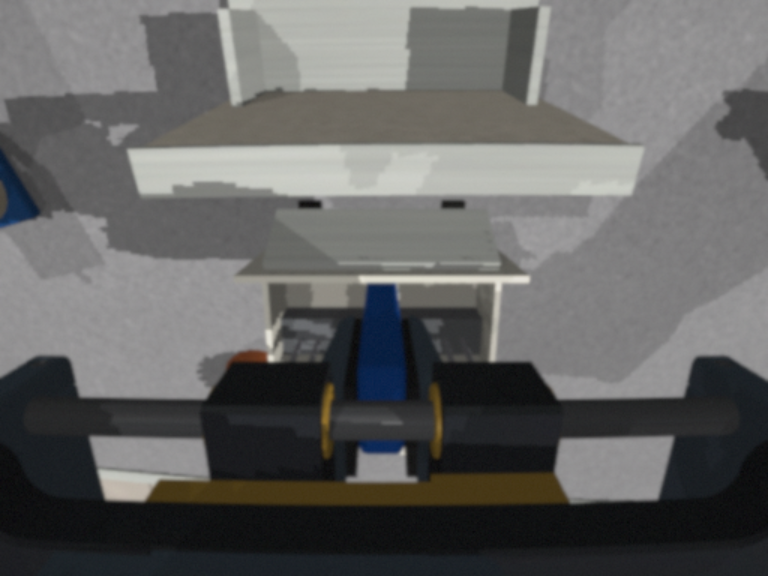

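Tilted wrist view: the strip edge (275–495, 210) sits just outside the board's top edge at row 195, clear and centred. I'll lower it over the cleat now.

>>> {"fn": "send_rows", "kwargs": {
  "increments": [
    [0.0167,0,0.0278,0,0,0,-1],
    [0.0167,0,0.0278,0,0,0,-1],
    [0.0167,0,0.0278,0,0,0,-1],
    [0.0167,0,0.0278,0,0,0,-1],
    [0,0,0,0,0,0,-1],
    [0,0,0,0,0,0,-1]
  ]
}}

```text
clock: 10.47
tcp_pos: [0.5177, 0.0361, 0.3573]
tool_rot: [-0.147, 2.889, 0.018]
force: [0.6, 0.5, -3.4]
grip_width: 0.0157
finger_force: 50.0
```

Run:
```python
from h import *
where((.0095,.117,.25)); where((.009,.110,.25))
```

```text
t 10.4667 theta 0.2489 yaw 5.82 roll 0.0003 tip [ 0.0123 -0.      0.1181] foot [ 0.0194 -0.      0.0819] F [ 0.6  0.5 -3.4] M [ 0.02  0.34 -0.01]
turn y -0.0003640563915047467 then shift [0.0217 0.     0.002 ]  or shift first [0.0217 0.     0.0021]
t 10.4667 theta 0.2489 yaw 5.82 roll 0.0003 tip [ 0.0123 -0.      0.1181] foot [ 0.0194 -0.      0.0819] F [ 0.6  0.5 -3.4] M [ 0.02  0.34 -0.01]
turn y -0.0003640563915047467 then shift [0.0365 0.     0.0464]  or shift first [0.0364 0.     0.0465]
```

>>> {"fn": "send_rows", "kwargs": {
  "increments": [
    [0.011,0,0.001,0,0,0,-1],
    [0.011,0,0.001,0,0,0,-1],
    [0.005,0,0.015,0,0,0,-1],
    [0.005,0,0.015,0,0,0,-1],
    [0.005,0,0.015,0,0,0,-1],
    [0,0,0,0,0,0,-1]
  ]
}}

```text
clock: 10.97
tcp_pos: [0.5142, 0.0358, 0.3495]
tool_rot: [-0.147, 2.889, 0.018]
force: [-2.7, -0.1, 1.5]
grip_width: 0.0157
finger_force: 50.0
```

Run:
```python
from h import *
where((.009,.107,.25)); where((.009,.107,.0))
```

```text
t 10.9667 theta 0.2494 yaw 5.84 roll 0.0003 tip [ 0.0089 -0.      0.1103] foot [ 0.0161 -0.0001  0.0742] F [-2.7 -0.1  1.5] M [0.12 1.   0.2 ]
turn y -0.00020306706268019345 then shift [0.006  0.0003 0.0215]  or shift first [0.006  0.0003 0.0215]
t 10.9667 theta 0.2494 yaw 5.84 roll 0.0003 tip [ 0.0089 -0.      0.1103] foot [ 0.0161 -0.0001  0.0742] F [-2.7 -0.1  1.5] M [0.12 1.   0.2 ]
turn y 0.07937440448326748 then shift [-0.3949  0.0007  0.0648]  or shift first [-0.3667  0.0007  0.1602]
```

>>> {"fn": "send_rows", "kwargs": {
  "increments": [
    [0.01,0,0,0,0,0,-1],
    [-0.047,0,0.0118,0,0.0099,0,-1],
    [-0.047,0,0.0118,0,0.0099,0,-1],
    [-0.047,0,0.0118,0,0.0099,0,-1],
    [-0.047,0,0.0118,0,0.0099,0,-1],
    [0,0,0,0,0,0,-1]
  ]
}}

```text
clock: 11.47
tcp_pos: [0.5432, 0.0387, 0.3483]
tool_rot: [-0.153, 3.012, 0.009]
force: [2.4, 0.6, 0.6]
grip_width: 0.016
finger_force: 50.0
```

Run:
```python
from h import *
where((.0073,.1085,.0))
```

```text
t 11.4667 theta 0.1259 yaw 5.82 roll 0.0003 tip [ 0.0085 -0.0001  0.1104] foot [ 0.0111 -0.0001  0.0737] F [2.4 0.6 0.6] M [ 0.07 -0.25  0.08]
turn y 0.040090821417963385 then shift [-0.1898  0.0009  0.0465]  or shift first [-0.1825  0.0009  0.07  ]
```

>>> {"fn": "send_rows", "kwargs": {
  "increments": [
    [-0.0465,0,0.0135,0,0.01,0,-1],
    [-0.0465,0,0.0135,0,0.01,0,-1],
    [-0.0465,0,0.0135,0,0.01,0,-1],
    [-0.0465,0,0.0135,0,0.01,0,-1],
    [0,0,0,0,0,0,-1]
  ]
}}

```text
clock: 11.88
tcp_pos: [0.5714, 0.0416, 0.3424]
tool_rot: [-0.159, 3.136, -0.0]
force: [4.1, 0.4, -1.7]
grip_width: 0.0158
finger_force: 50.0
```

Run:
```python
from h import *
where((.005,.1035,.0)); where((.002,.098,0))
```

```text
t 11.8833 theta 0.0013 yaw 5.82 roll 0.0001 tip [ 0.0076 -0.0001  0.1095] foot [ 0.0056 -0.0001  0.0727] F [ 4.1  0.4 -1.7] M [ 0.16 -0.87  0.04]
turn y 0.00040727735360437576 then shift [0.015  0.0006 0.0406]  or shift first [0.0151 0.0006 0.0405]
t 11.8833 theta 0.0013 yaw 5.82 roll 0.0001 tip [ 0.0076 -0.0001  0.1095] foot [ 0.0056 -0.0001  0.0727] F [ 4.1  0.4 -1.7] M [ 0.16 -0.87  0.04]
turn y 0.00040727735360437576 then shift [0.035  0.0006 0.0772]  or shift first [0.0351 0.0006 0.0772]
```

>>> {"fn": "send_rows", "kwargs": {
  "increments": [
    [0.005,0,0.01,0,0,0,-1],
    [0.005,0,0.01,0,0,0,-1],
    [0.005,0,0.01,0,0,0,-1],
    [0.005,0,0.01,0,0,0,-1],
    [0,0,0,0,0,0,-1]
  ]
}}

```text
clock: 12.3
tcp_pos: [0.567, 0.0411, 0.3359]
tool_rot: [-0.159, 3.135, 0.0]
force: [7.0, -0.1, -6.5]
grip_width: 0.0158
finger_force: 50.0
```

Run:
```python
from h import *
where((.002,.098,0))
```

```text
t 12.3 theta 0.0022 yaw 5.82 roll 0.0001 tip [ 0.0033 -0.0001  0.103 ] foot [ 0.0014 -0.0001  0.0662] F [ 7.  -0.1 -6.5] M [ 0.21 -1.66 -0.02]
turn y 0.000708756023453844 then shift [0.0054 0.0004 0.0342]  or shift first [0.0054 0.0004 0.0342]
```

>>> {"fn": "send_rows", "kwargs": {
  "increments": [
    [0.001,0,0.01,0,0,0,-1],
    [0.001,0,0.01,0,0,0,-1],
    [0,0,0,0,0,0,-1]
  ]
}}

```text
clock: 12.55
tcp_pos: [0.5665, 0.0411, 0.333]
tool_rot: [-0.16, 3.137, -0.0]
force: [2.8, 0.9, -1.9]
grip_width: 0.0158
finger_force: 50.0
```

Run:
```python
from h import *
where((.002,.098,0))
```

```text
t 12.55 theta 0.0001 yaw 5.82 roll 0.0 tip [ 0.0023 -0.      0.1002] foot [ 0.0003 -0.      0.0634] F [ 2.8  0.9 -1.9] M [ 0.3  -0.51  0.16]
turn y 4.694676711233707e-05 then shift [0.002  0.0003 0.0145]  or shift first [0.002  0.0003 0.0145]
```

>>> {"fn": "send_rows", "kwargs": {
  "increments": [
    [0,0,0.008,0,0,0,-1],
    [0,0,0.008,0,0,0,-1],
    [0,0,0,0,0,0,-1]
  ]
}}

```text
clock: 12.8
tcp_pos: [0.5662, 0.0411, 0.3306]
tool_rot: [0.16, -3.135, 0.0]
force: [-3.2, 0.1, 7.9]
grip_width: 0.0161
finger_force: 50.0
```

Run:
```python
from h import *
where((.002,.098,0))
```

```text
t 12.8 theta -0.0023 yaw 5.84 roll -0.0001 tip [ 0.0015 -0.      0.098 ] foot [-0.0006 -0.      0.0612] F [-3.2  0.1  7.9] M [0.34 1.29 0.47]
turn y -0.000730497362409212 then shift [-0.     0.    -0.001]  or shift first [-0.     0.    -0.001]
```

>>> {"fn": "send_rows", "kwargs": {
  "increments": [
    [0.002,0,0.004,0,0,0,-1],
    [0,0,0,0,0,0,-1]
  ]
}}

```text
clock: 12.97
tcp_pos: [0.566, 0.0411, 0.3304]
tool_rot: [0.16, -3.136, 0.0]
force: [-4.7, -0.5, 11.4]
grip_width: 0.0157
finger_force: 50.0
```

Run:
```python
from h import *
where((.002,.098,0)); 
for n in("scene","top"):
    I=get_image(n); save(I,n+"9")
    for q in("strip_tip","caddy_foot","caddy_grip","leaf"):
        for d in nets.spot_point(I,q)[:2]:
            c=W(I,d["centre"]); print(q,round(d["p"],2),(c-F)@X,(c-F)@Y,c[2])
```

```text
t 12.9667 theta -0.0018 yaw 5.85 roll -0.0001 tip [0.0014 0.     0.0977] foot [-0.0007  0.      0.0609] F [-4.7 -0.5 11.4] M [0.48 1.49 0.57]
turn y -0.000579081813429907 then shift [-0.0011 -0.0002 -0.0027]  or shift first [-0.0011 -0.0002 -0.0027]
strip_tip 0.89 0.00241708737685682 -0.0013701583223434892 0.09967268727657386
strip_tip 0.57 0.034950851272947746 0.36661719940924514 0.04213879503489404
caddy_foot 0.87 0.03598769050190095 0.3653811022912207 0.0028719256877191013
caddy_foot 0.78 0.0006849262749973648 0.0041218860006715236 0.062384390626401665
caddy_grip 0.81 -0.002188907124413039 0.41020423504715725 0.10366812682457838
caddy_grip 0.61 0.056382539672721894 0.003555272410999751 0.15818525080436474Traceback (most recent call last):
  File "<stdin>", line 6, in <module>
ValueError: it knows: articulator, caddy, caddy_foot, caddy_grip, cast, cleat_zone, jar, panel, strip_tip
```

Upward force is 15 N and rising steeply at the expected height, so it is at the hard stop. The network also puts the tip at 2.4 mm and the foot at 0.7 mm from the face. Releasing.

>>> {"fn": "send_rows", "kwargs": {
  "increments": [
    [0,0,0,0,0,0,-1],
    [0,0,0,0,0,0,0.2],
    [0,0,0,0,0,0,0.2],
    [0,0,0,0,0,0,0.2],
    [0,0,0,0,0,0,0.2],
    [0,0,0,0,0,0,0.2],
    [0,0,0,0,0,0,0.2],
    [0,0,0,0,0,0,0.2],
    [0,0,-0.1,0,0,0,0.2],
    [0,0,-0.15,0,0,0,0.2],
    [0,0,-0.15,0,0,0,0.2],
    [0,0,-0.15,0,0,0,0.2],
    [0,0,-0.15,0,0,0,0.2],
    [0,0,0,0,0,0,0.2],
    [0,0,0,0,0,0,0.2]
  ]
}}

```text
clock: 14.42
tcp_pos: [0.5666, 0.0411, 0.4362]
tool_rot: [-0.159, 3.136, -0.0]
force: [0.0, -0.2, -0.8]
grip_width: 0.0548
finger_force: 0.0
```

Run:
```python
from h import *
st()
I=get_image("scene"); save(I,"s10"); w=get_image("wrist"); save(w,"w10"); t=get_image("top")
for J in(I,w,t):
  for q in("strip_tip","caddy_foot","caddy_grip","caddy"):
    for d in nets.spot_point(J,q)[:2]:
        c=W(J,d["centre"]); y=(c-F)@Y
        if abs(y)<.1: print(q,round(d["p"],2),np.array([(c-F)@X,y,c[2]]))
c=np.zeros((426,800,3),np.uint8); c[:,:396]=cv2.resize(cv2.imread('pics/s10.png')[110:250,200:330],(396,426)); c[:303,396:]=cv2.resize(cv2.imread('pics/w10.png'),(404,303)); cv2.imwrite("pics/c10.png",c)
```

```text
{'clock': 14.4167, 'tcp_pos': [0.5666, 0.0411, 0.4362], 'tool_rot': [-0.1594, 3.1355, -0.0002], 'force': [0.0309, -0.2138, -0.8014], 'moment': [0.0378, 0.0245, 0.0299], 'joints': [0.0314, 0.1337, 1.9849, -0.0001, 1.021, -1.641], 'grip_width': 0.0548, 'finger_force': 0.0}
strip_tip 0.89 [-0.0009  0.0022  0.0994]
caddy_foot 0.75 [-0.0019  0.0029  0.0635]
caddy_grip 0.95 [0.0539 0.0002 0.1582]
caddy 0.91 [0.0521 0.     0.0562]
strip_tip 0.94 [-0.0012 -0.0019  0.0972]
strip_tip 0.69 [ 0.0578 -0.0021  0.1619]
caddy_grip 0.62 [ 0.0561 -0.0035  0.1605]
caddy_grip 0.27 [ 0.0583 -0.0021  0.0529]
caddy 0.6 [0.0578 0.0002 0.0526]
```

View pics/c10.png

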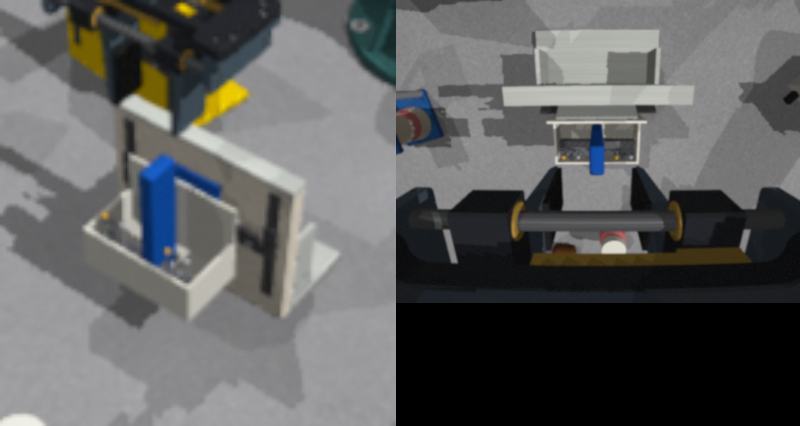

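The caddy hangs upright and centred on the cleat ((160,210) in the left view, parallel to the board at (597,140) in the right one). The strip tip is at about 98 mm as expected, and the gripper is clear.

```bash
python3 -c "
from h import *
print(sign_off())"
```

```text
the job is handed in; nothing more can be done
None
```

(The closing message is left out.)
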